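# Find the uncaught duct hatch and push it open

## Task

One of the four white hatches in the top of the grey service duct has its catch undone. Press gently on the blue dots, one hatch after another, until you find the one that rocks, then push that hatch open until it stands almost upright, as far as it will go, so that the cock beneath can be reached. Nothing needs gripping or lifting: do not force the hatches that hold, leave everything else on the bench and on the duct where it stands, and finish clear of everything.

Things in the scene. Friction and masses are not known exactly. Their poses are not given: they have to be found in the camera images.
- duct: grey steel service duct fixed on the bench, 170 (its x, away from the robot) x 500 (its y, along the row) x 85 mm high; origin: centre of underside, z up. Four identical white hatches lie flush in its flat top, centred at x = 0, y = +142.5 (a), +47.5 (b), -47.5 (c), -142.5 mm (d), with 7 mm fixed ribs between. Hollow below them. A stopper and a plug stand on its end decks; lab models, bolted down, up to 150 mm high, beyond it
- hatch_a_pivot (a point): fixed point on the pivot of hatch a, at the hatch's centre, 81 mm above the bench; axes as the duct's. The hatch, 130 (x) x 85 (y) x 8 mm, turns about the y axis through here. Under three of the four hatches a hidden catch holds the far half up; under one, a different one each time, it is missing. All look alike
- hatch_b_pivot (a point): fixed point on the pivot of hatch b, at the hatch's centre, 81 mm above the bench; axes as the duct's. The hatch, 130 (x) x 85 (y) x 8 mm, turns about the y axis through here. Under three of the four hatches a hidden catch holds the far half up; under one, a different one each time, it is missing. All look alike
- hatch_c_pivot (a point): fixed point on the pivot of hatch c, at the hatch's centre, 81 mm above the bench; axes as the duct's. The hatch, 130 (x) x 85 (y) x 8 mm, turns about the y axis through here. Under three of the four hatches a hidden catch holds the far half up; under one, a different one each time, it is missing. All look alike
- hatch_d_pivot (a point): fixed point on the pivot of hatch d, at the hatch's centre, 81 mm above the bench; axes as the duct's. The hatch, 130 (x) x 85 (y) x 8 mm, turns about the y axis through here. Under three of the four hatches a hidden catch holds the far half up; under one, a different one each time, it is missing. All look alike
- hatch_a (a joint): angle of hatch a: 0 lying shut and flush, growing as its far half (with the blue dot) goes down into the duct and its near half rises; stop at 1.35 rad (almost upright). A caught hatch gives about 0.02 rad and is then rigid; the free one turns under about 1.5 N pressed on its dot and stays where left. Its raised near edge is 65 mm from the pivot: follow its arc up and over (straight across, it can jam)
- hatch_a_dot (a point): centre of the flat blue dot, 22 mm across, on the top face of hatch a, 45 mm beyond the pivot on the far half; moves with the hatch, whose x and y axes it shares
- hatch_b (a joint): angle of hatch b: 0 lying shut and flush, growing as its far half (with the blue dot) goes down into the duct and its near half rises; stop at 1.35 rad (almost upright). A caught hatch gives about 0.02 rad and is then rigid; the free one turns under about 1.5 N pressed on its dot and stays where left. Its raised near edge is 65 mm from the pivot: follow its arc up and over (straight across, it can jam)
- hatch_b_dot (a point): centre of the flat blue dot, 22 mm across, on the top face of hatch b, 45 mm beyond the pivot on the far half; moves with the hatch, whose x and y axes it shares
- hatch_c (a joint): angle of hatch c: 0 lying shut and flush, growing as its far half (with the blue dot) goes down into the duct and its near half rises; stop at 1.35 rad (almost upright). A caught hatch gives about 0.02 rad and is then rigid; the free one turns under about 1.5 N pressed on its dot and stays where left. Its raised near edge is 65 mm from the pivot: follow its arc up and over (straight across, it can jam)
- hatch_c_dot (a point): centre of the flat blue dot, 22 mm across, on the top face of hatch c, 45 mm beyond the pivot on the far half; moves with the hatch, whose x and y axes it shares
- hatch_d (a joint): angle of hatch d: 0 lying shut and flush, growing as its far half (with the blue dot) goes down into the duct and its near half rises; stop at 1.35 rad (almost upright). A caught hatch gives about 0.02 rad and is then rigid; the free one turns under about 1.5 N pressed on its dot and stays where left. Its raised near edge is 65 mm from the pivot: follow its arc up and over (straight across, it can jam)
- hatch_d_dot (a point): centre of the flat blue dot, 22 mm across, on the top face of hatch d, 45 mm beyond the pivot on the far half; moves with the hatch, whose x and y axes it shares
- stopper: black rubber stopper, 29 mm wide, 26 mm high, standing on the duct's +y end deck; origin at the centre of its underside; a bystander
- plug: red plug, 20 mm wide, 30 mm high, standing on the duct's -y end deck; origin at the centre of its underside; a bystander
- meter: white hand-held meter with black face, 185 x 88 x 36 mm, lying on the bench on the robot's side of the duct, to the right; origin at the centre of its underside; a bystander
- beaker: glass beaker, 66 mm across, 85 mm high, on the robot's side of the duct, to the left; origin at the centre of its underside; a bystander
- wash_bottle: white bottle with blue cap, 60 mm across, 150 mm high, to the right of the duct; origin at the centre of its underside; a bystander

How it is judged:
By the outcome, as a careful person would: the job done as asked, in the order asked, and still so for the second after the job is handed in, with the robot touching nothing.
It also fails if it takes over 48 s, if anything falls off the work surface, if the arm or the gripper's body presses on something with over 40 N, if the wrist force passes 120 N, or if a joint passes its speed limit or range.

## Robot

A 6-joint arm with a two-finger parallel gripper is mounted at the origin on the work surface. World frame = base frame: x ahead of the robot, y to its left, z up, the work surface at z = 0. Lengths are in m, angles in rad, forces in N, time in s.
With the tool pointing down it reaches from about 0.35 to 0.85 m from the base axis. Payload 8.1 kg.
Tool frame: the origin (TCP) lies at the very end of the fingers, on their centre line; the grasp point (between the pads) lies bot.grip_depth behind it (bot.grip_depth is the distance from the TCP to the grasp point, in m); z points along the fingers, y is the direction in which the jaws open and shut (so a half turn about z gives the same grasp; the last joint's range is limited). The gripper opens to 85 mm and grips with 20 to 120 N. Pads are 22 mm wide; open, the fingers measure 114 mm over their backs; the gripper's body (76 mm by 85 mm) begins 54 mm behind the grasp point. The pads swing forward as they close: fully open they stand 13 mm farther back than shut.
Start: joints at [1.082, 0.13, 1.488, -0, 1.523, -0.085], TCP at [0.236, 0.552, 0.21] pointing down, gripper open.
Joint ranges: [-2.96, 2.96], [-0.89, 2.26], [0.02, 2.5], [-1.34, 4.48], [0, 2.73], [-2.66, 2.66]. Speed limits (rad/s): [2.39, 2.39, 2.79, 3.14, 3.14, 3.14].

## Interface

Orientations are given as a rotation vector (axis times angle).
In Python, from bench import bot gives the robot as it stands.
- The arm moves only by the tool step_arm, never from a script. Its argument "rows" is one flat list of numbers, 7 for each row, row after row: the finger opening in m, from 0 to 0.0854, then the shift along the tool's x, y, z in m, then the turn, a rotation vector about the tool's x, y, z in rad. A call has 1 to 8 rows; each row is the pose to reach, as a shift and turn from the pose commanded when the call began, along the tool's axes at that moment; what a row does not reach only later rows make up. A row lasts 1/10 s, in which the tool goes at most 50 mm and 8.59 degrees, less where a joint would pass 70% of its speed; a pose out of reach is approached as far as the arm can. A call with a gripper value outside its range is refused whole. The fingers move at their own pace and stop on an object; the grip force is fixed at half the most. Time passes only in rows, so rows that repeat a pose let the fingers close. It gives the time, the measured TCP pose, the force and the opening at its end, in the units of the state.
- bot.get_obs(): the state, without advancing time (a new reading comes with each control period).
- bot.get_image(name): name is "scene" or "top"; returns the picture (480x640x3 uint8, red, green, blue); there is no depth.
- bot.calibration(name): a dict with "vertical_fov" (degrees; the focal length in pixels is half the picture's height over the tangent of half this angle, whatever the lens; pixels are square), "cx", "cy" (the principal point, pixels), "k1" (the pictures are not rectified: a ray, as slopes to the right and down, at radius r is drawn at 1 + k1 r^2 times it, then the intrinsics apply), "position" and "orientation" of the camera in the world. Camera axes: x right, y up, looking along -z (the intrinsics and any distortion apply to the point x, -y, -z); pixel columns grow to the right and rows downward; lengths in m; the calibration is good to about 2 mm. A picture is of the moment at which its call begins. calibration takes no time and is no camera call.
- bot.hand_in(): hands the job in, once; it reports no verdict.
The state is a dict: "t": time; "joint_positions": joint angles; "joint_vel": joint speeds; "tau": joint torques, N m; "ee_pos": TCP position; "tool_rot": TCP orientation; "wrist_force": force on the tool from outside, world axes, zero at the start; "torque": the same for the moment, N m; "gripper_width": finger opening in m.
Only numpy, scipy, OpenCV 4.12 (cv2) and the standard library are available. Lean on these libraries where they do the work, as an engineer would, in place of code of your own. Each camera call takes 0.05 s, during which the arm holds its last target. There are 200 camera calls.

## Working session

There is one attempt and no reset: what is moved stays moved. The work goes in short steps, Python scripts to look and compute and a tool call to move; the robot and the scene stay as the last step left them, time stands still between calls to the robot, and variables do not carry over. Pictures are saved under pics/ and viewed, about 8 in all and at most 12, crops included, and the job is handed in when it is done.

Besides the shell and the picture viewer there is one more tool, called in YAML: its name, and indented under it one key for each argument. step_arm: Moves the arm, as the interface text tells. Its arguments: {"type":"object","properties":{"rows":{"type":"array"}},"required":["rows"]}

```bash
mkdir -p pics; python3 - <<'E'
from bench import bot
import cv2
for n in("scene","top"):
    cv2.imwrite(f"pics/{n}0.png",bot.get_image(n)[:,:,::-1]); print(bot.calibration(n))
print(bot.get_obs(),bot.grip_depth)
E
```

```text
{'vertical_fov': 56.563423220827296, 'cx': 307.79430360789377, 'cy': 240.06196774787978, 'k1': 0.02657287739325357, 'position': array([ 1.25574786, -0.66430257,  0.79288165]), 'orientation': array([0.87435808, 0.44505083, 0.84343476])}
{'vertical_fov': 52.815404068888284, 'cx': 318.6821521059378, 'cy': 243.9040502566552, 'k1': -0.04004249772269472, 'position': array([ 0.26450115, -0.06349261,  1.2937519 ]), 'orientation': array([ 0.13395488, -0.1104917 , -1.5594153 ])}
{'t': 0.1, 'joint_positions': array([ 1.08161727e+00,  1.31087552e-01,  1.48915962e+00,  7.39379337e-06,
        1.52299425e+00, -8.54158983e-02]), 'joint_vel': array([-4.12857585e-04, -1.83906978e-03, -1.80581536e-03,  8.46494675e-04,
        3.88630247e-05, -1.15523071e-03]), 'tau': array([ 1.38859552e-03, -5.70952034e+01, -5.01941264e+01, -1.59762812e-04,
        8.23139999e-03, -9.90066184e-06]), 'ee_pos': array([0.23546902, 0.55129824, 0.20945412]), 'tool_rot': array([-6.29835591e-01, -3.07732442e+00,  2.48007080e-03]), 'wrist_force': array([-0.1030517 , -0.25372441,  0.06123093]), 'torque': array([ 3.43518804e-04, -4.36734892e-02,  9.53671461e-05]), 'gripper_width': 0.08548182526226933} 0.0187
```

View pics/top0.png

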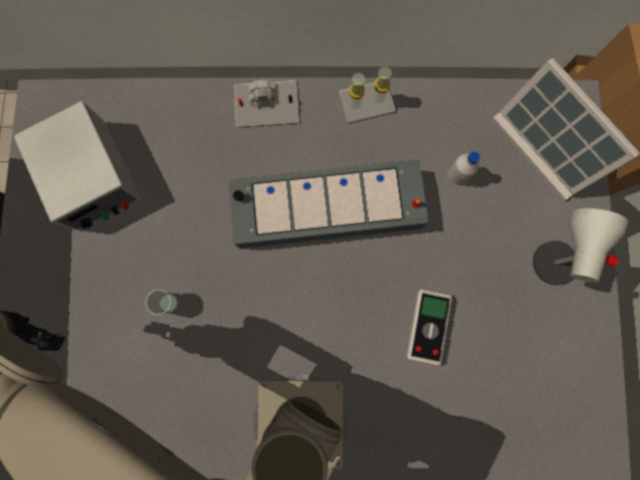

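View pics/scene0.png

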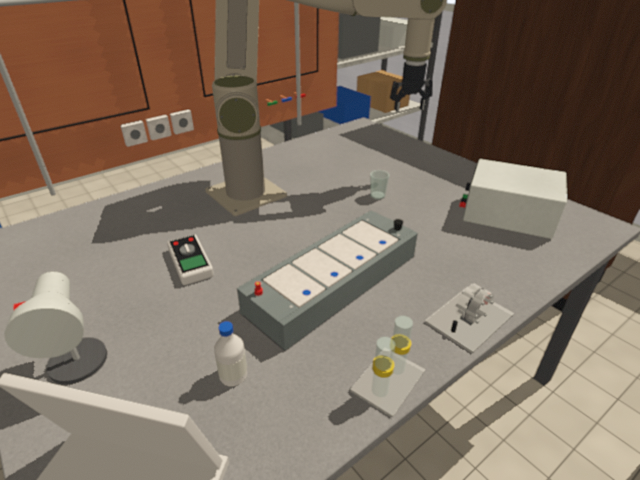

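The top view shows the dots at about (270,190), (307,186), (344,182) and (380,178) px, from a to d. The stopper is at (238,196) and the plug at (417,203). The scene view shows the same dots at (382,242) to (307,292).

```bash
cat >h.py <<'E'
import numpy as np,cv2
from scipy.spatial.transform import Rotation as R
from bench import bot
def ray(n,uv):
    c=bot.calibration(n); f=240/np.tan(np.radians(c["vertical_fov"]/2))
    K=np.array([[f,0,c["cx"]],[0,f,c["cy"]],[0,0,1]])
    p=cv2.undistortPoints(np.array([[uv]],float),K,np.array([c["k1"],0,0,0.]))[0,0]
    return c["position"],R.from_rotvec(c["orientation"]).apply([p[0],-p[1],-1])
def onz(n,uv,z):
    o,d=ray(n,uv); return o+d*(z-o[2])/d[2]
def blobs(im,box,lo=(100,120,60),hi=(130,255,255),amin=8):
    x0,y0,x1,y1=box
    m=cv2.inRange(cv2.cvtColor(im[y0:y1,x0:x1],cv2.COLOR_RGB2HSV),lo,hi)
    n,_,s,c=cv2.connectedComponentsWithStats(m)
    return [c[i]+[x0,y0] for i in range(1,n) if s[i,4]>=amin]
E
python3 - <<'E'
from h import *
for n,b in(("top",(240,165,410,210)),("scene",(285,225,400,305))):
    im=cv2.imread(f"pics/{n}0.png")[:,:,::-1]
    P=sorted(blobs(im,b),key=lambda c:c[0],reverse=n=="scene")
    W=np.array([onz(n,p,.085) for p in P]); print(n,np.round(P,1).tolist(),W.round(4).tolist())
    d=W[-1]-W[0]; print(np.linalg.norm(d),"yaw",np.arctan2(d[0],-d[1]))
q=R.from_rotvec(bot.get_obs()["tool_rot"]).as_matrix(); print(q.round(3))
E
```

```text
top [[270.1, 189.5], [306.6, 185.7], [343.3, 181.6], [379.8, 177.7]] [[0.5957, 0.0823, 0.085], [0.6062, -0.0119, 0.085], [0.6178, -0.1066, 0.085], [0.6287, -0.201, 0.085]]
0.2851581577874573 yaw 0.11611123418021971
scene [[382.2, 241.9], [359.5, 257.0], [333.8, 274.0], [306.3, 292.2]] [[0.5951, 0.0807, 0.085], [0.6065, -0.0124, 0.085], [0.618, -0.1085, 0.085], [0.629, -0.2018, 0.085]]
0.28456828531844724 yaw 0.11939201202909885
[[-0.92   0.393 -0.001]
 [ 0.393  0.92  -0.001]
 [ 0.    -0.002 -1.   ]]
```

step_arm:
  rows: [0,-0.258,-0.145,0,0,0,-0.14,0,-0.258,-0.145,0,0,0,-0.28,0,-0.258,-0.145,0,0,0,-0.42,0,-0.258,-0.145,0,0,0,-0.523,0,-0.258,-0.145,0,0,0,-0.523,0,-0.515,-0.291,0.03,0,0,-0.523,0,-0.515,-0.291,0.03,0,0,-0.523,0,-0.515,-0.291,0.03,0,0,-0.523]

```text
t: 0.9
ee_pos: [0.4771, 0.2356, 0.197]
tool_rot: [0.187, -3.136, 0.0]
wrist_force: [0.5, 0.8, -0.3]
gripper_width: -0.0001
```

```bash
cat >>h.py <<'E'
DOTS=dict(a=(.5954,.0815),b=(.6064,-.0122),c=(.6179,-.1075),d=(.6288,-.2014))
def go(x,y,z):
    o=bot.get_obs(); q=R.from_rotvec(o["tool_rot"])
    print("shift",q.inv().apply(np.array([x,y,z])-o["ee_pos"]).round(4),"ee",o["ee_pos"].round(4),"F",o["wrist_force"].round(2))
    t=R.from_euler("z",.118).as_matrix()@np.diag([-1,1,-1]); print("turn",(q.inv()*R.from_matrix(t)).as_rotvec().round(3))
E
python3 -c "
from h import *
go(*DOTS['a'],.12)"
```

```text
shift [-0.0991 -0.167   0.077 ] ee [0.4771 0.2356 0.197 ] F [ 0.5   0.83 -0.3 ]
turn [ 0.    -0.     0.001]
```

step_arm:
  rows: [0,-0.099,-0.167,0.05,0,0,0,0,-0.099,-0.167,0.05,0,0,0,0,-0.099,-0.167,0.05,0,0,0,0,-0.099,-0.167,0.05,0,0,0,0,-0.099,-0.167,0.05,0,0,0,0,-0.099,-0.167,0.05,0,0,0,0,-0.099,-0.167,0.05,0,0,0]

```text
t: 1.6
ee_pos: [0.5942, 0.084, 0.1474]
tool_rot: [0.188, -3.136, -0.001]
wrist_force: [-0.2, 0.6, -0.8]
gripper_width: -0.0002
```

```bash
python3 -c "
from h import *
go(*DOTS['a'],.09)"
```

```text
shift [-0.0009 -0.0027  0.0574] ee [0.5942 0.084  0.1474] F [-0.19  0.63 -0.81]
turn [ 0.    -0.     0.001]
```

step_arm:
  rows: [0,-0.001,-0.002,0.045,0,0,0,0,-0.001,-0.002,0.054,0,0,0,0,-0.001,-0.002,0.056,0,0,0,0,-0.001,-0.002,0.056,0,0,0,0,-0.001,-0.002,0.056,0,0,0]

```text
t: 2.1
ee_pos: [0.5969, 0.0821, 0.0935]
tool_rot: [-0.188, 3.133, 0.0]
wrist_force: [1.0, 0.4, 0.9]
gripper_width: -0.0001
```

```bash
python3 - <<'E'
from h import *
cv2.imwrite("pics/s1.png",cv2.resize(bot.get_image("scene")[170:350,220:440,::-1],None,fx=3,fy=3))
go(*DOTS['a'],.085)
E
```

```text
shift [ 0.0017 -0.0002  0.0085] ee [0.597  0.0819 0.0935] F [ 0.51 -0.02  0.8 ]
turn [-0.     0.003  0.002]
```

View pics/s1.png

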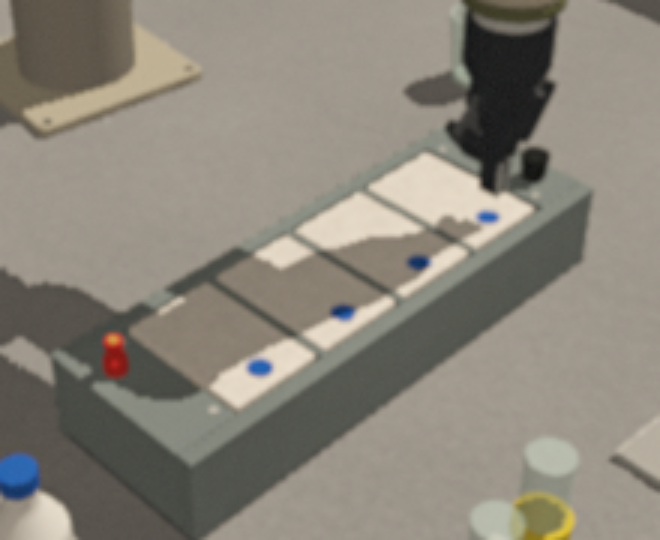

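```bash
cat >>h.py <<'E'
def proj(n,P):
    c=bot.calibration(n); f=240/np.tan(np.radians(c["vertical_fov"]/2))
    p=R.from_rotvec(c["orientation"]).inv().apply(np.array(P)-c["position"]); s=np.array([p[0],-p[1]])/-p[2]
    return s*(1+c["k1"]*s@s)*f+[c["cx"],c["cy"]]
E
python3 - <<'E'
from h import *
o=bot.get_obs()
for P in(o["ee_pos"],[.5954,.0815,.085],[.5954,.0815,.1]): print(proj("scene",P),(proj("scene",P)-[220,170])*3)
E
```

```text
[383.2645925  239.52428262] [489.7937775  208.57284787]
[382.44900463 241.86988722] [487.34701388 215.60966165]
[382.9342601  237.33365434] [488.80278029 202.00096302]
```

The fingertip shows at crop (490,188) and the dot at (488,217). The tip looks somewhat higher than the TCP figure says, so I'll go down slowly and feel for contact.

step_arm:
  rows: [0,0.001,0,0.004,0,0,0,0,0.001,0,0.006,0,0,0,0,0.001,0,0.007,0,0,0,0,0.001,0,0.007,0,0,0]

```text
t: 2.55
ee_pos: [0.5946, 0.0813, 0.0841]
tool_rot: [0.187, -3.136, -0.0]
wrist_force: [-1.3, -0.4, -0.2]
gripper_width: -0.0003
```

```bash
python3 - <<'E'
from h import *
cv2.imwrite("pics/s2.png",cv2.resize(bot.get_image("scene")[200:260,340:420,::-1],None,fx=8,fy=8,interpolation=cv2.INTER_CUBIC))
go(*DOTS['a'],.085)
E
```

```text
shift [-0.0007  0.0001 -0.0007] ee [0.5947 0.0814 0.0843] F [0.28 0.27 0.3 ]
turn [ 0.    -0.     0.001]
```

View pics/s2.png

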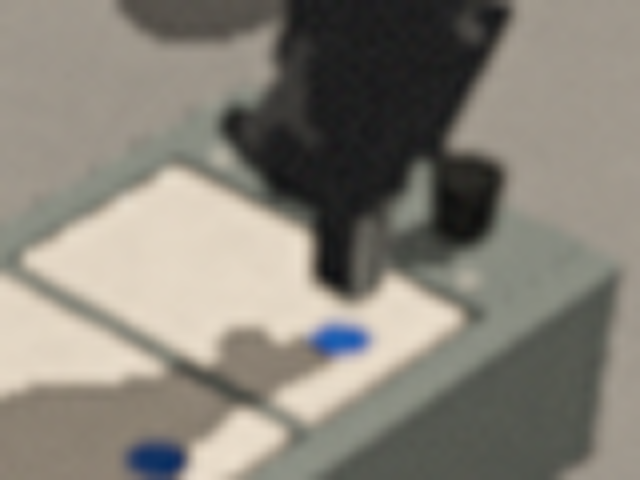

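The tip's lower edge is at crop (345,295) and the dot is at (340,340), so the tip is still about 15 mm above the hatch. I'll keep going down by feel.

step_arm:
  rows: [0,0,0,0.003,0,0,0,0,0,0,0.006,0,0,0,0,0,0,0.008,0,0,0,0,0,0,0.008,0,0,0]

```text
t: 3.0
ee_pos: [0.5944, 0.0814, 0.0757]
tool_rot: [0.187, -3.135, -0.0]
wrist_force: [-0.5, -0.6, -0.5]
gripper_width: 0.0
```

```bash
python3 - <<'E'
from h import *
go(*DOTS['a'],.085)
im=bot.get_image("scene")
cv2.imwrite("pics/s3.png",cv2.resize(im[200:260,340:420,::-1],None,fx=8,fy=8,interpolation=cv2.INTER_CUBIC))
E
```

```text
shift [-0.001  -0.     -0.0093] ee [0.5944 0.0814 0.0757] F [-0.48 -0.64 -0.46]
turn [ 0.    -0.001  0.001]
```

View pics/s3.png

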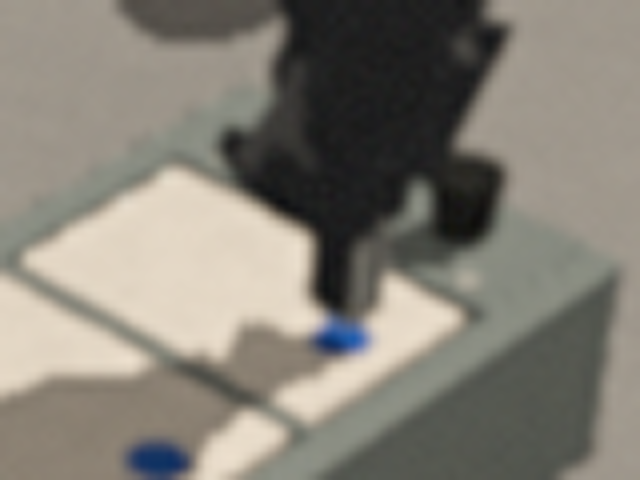

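The lower edge is now at (343,313), just above the dot at (342,338), and there is no contact force yet.

step_arm:
  rows: [0,0,0,0.002,0,0,0,0,0,0,0.004,0,0,0,0,0,0,0.004,0,0,0,0,0,0,0.004,0,0,0]

```text
t: 3.45
ee_pos: [0.5948, 0.0814, 0.0723]
tool_rot: [0.187, -3.136, -0.0]
wrist_force: [-0.4, -0.8, 0.0]
gripper_width: -0.0003
```

step_arm:
  rows: [0,0,0,0.001,0,0,0,0,0,0,0.002,0,0,0,0,0,0,0.002,0,0,0]

```text
t: 3.75
ee_pos: [0.5947, 0.0814, 0.0702]
tool_rot: [0.187, -3.136, 0.0]
wrist_force: [0.5, 0.4, 0.1]
gripper_width: -0.0001
```

step_arm:
  rows: [0,0,0,0.001,0,0,0,0,0,0,0.002,0,0,0,0,0,0,0.002,0,0,0]

```text
t: 4.05
ee_pos: [0.5947, 0.0814, 0.0682]
tool_rot: [0.187, -3.136, -0.0]
wrist_force: [-0.1, -0.3, 0.8]
gripper_width: -0.0001
```

```bash
python3 - <<'E'
from h import *
im=bot.get_image("scene")
print([b.round(1).tolist() for b in blobs(im,(285,225,400,305))])
cv2.imwrite("pics/s4.png",cv2.resize(im[200:260,340:420,::-1],None,fx=8,fy=8,interpolation=cv2.INTER_CUBIC))
E
```

```text
[[359.4, 257.1], [333.8, 273.6], [306.3, 292.0]]
```

View pics/s4.png

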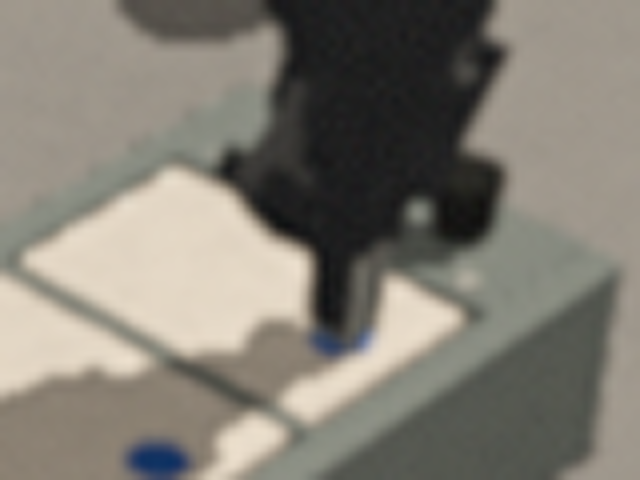

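The tip is now over the dot at (345,337). The hatch looks untilted and I feel no force, so I'll go on in 1 mm steps.

step_arm:
  rows: [0,0,0,0.001,0,0,0,0,0,0,0.002,0,0,0,0,0,0,0.002,0,0,0]

```text
t: 4.4
ee_pos: [0.5947, 0.0814, 0.0662]
tool_rot: [0.187, -3.136, 0.0]
wrist_force: [0.2, -0.3, 0.7]
gripper_width: 0.0002
```

step_arm:
  rows: [0,0,0,0.001,0,0,0,0,0,0,0.002,0,0,0,0,0,0,0.002,0,0,0]

```text
t: 4.7
ee_pos: [0.5948, 0.0814, 0.0643]
tool_rot: [0.187, -3.136, 0.0]
wrist_force: [0.7, 0.0, 0.5]
gripper_width: 0.0003
```

step_arm:
  rows: [0,0,0,0.001,0,0,0,0,0,0,0.001,0,0,0]

```text
t: 4.9
ee_pos: [0.5949, 0.0814, 0.0635]
tool_rot: [-0.187, 3.136, -0.0]
wrist_force: [-0.4, -0.3, 0.0]
gripper_width: -0.0002
```

```bash
python3 - <<'E'
from h import *
F=[]
for i in range(4):
    im=bot.get_image("scene"); F.append(bot.get_obs()["wrist_force"])
print(np.mean(F,0))
cv2.imwrite("pics/s5.png",cv2.resize(im[200:260,340:420,::-1],None,fx=8,fy=8,interpolation=cv2.INTER_CUBIC))
E
```

```text
[-0.39816214  0.11290299  1.17115078]
```

View pics/s5.png

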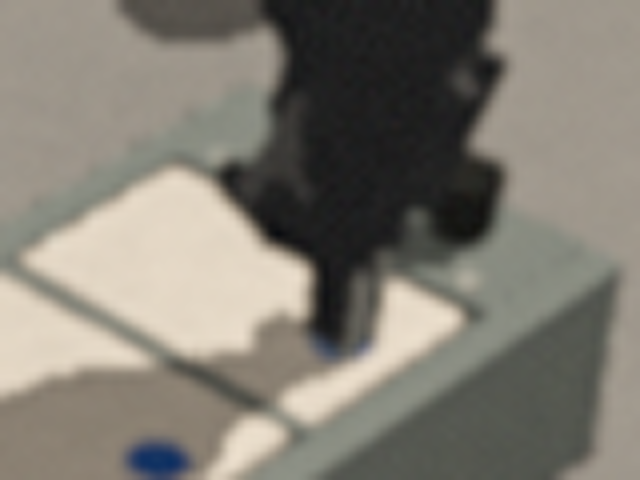

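The tip is at (347,350) with the dot edge still visible at (345,345), and the hatch is flush. The mean vertical force is about 1.2 N, which may be first contact.

step_arm:
  rows: [0,0,0,0.001,0,0,0,0,0,0,0.001,0,0,0,0,0,0,0.001,0,0,0]

```text
t: 5.4
ee_pos: [0.595, 0.0814, 0.0634]
tool_rot: [-0.187, 3.136, -0.0]
wrist_force: [-4.2, -0.3, 8.2]
gripper_width: 0.0003
```

step_arm:
  rows: [0,0,0,0.001,0,0,0,0,0,0,0.001,0,0,0,0,0,0,0.001,0,0,0]

```text
t: 5.7
ee_pos: [0.5951, 0.0814, 0.0634]
tool_rot: [-0.187, 3.136, -0.0]
wrist_force: [-7.4, -0.8, 14.4]
gripper_width: -0.0001
```

step_arm:
  rows: [0,0,0,0.001,0,0,0,0,0,0,0.001,0,0,0,0,0,0,0.001,0,0,0]

```text
t: 6.0
ee_pos: [0.5951, 0.0814, 0.0633]
tool_rot: [-0.187, 3.135, -0.0]
wrist_force: [-12.4, -1.1, 22.8]
gripper_width: 0.0001
```

```bash
cat >>h.py <<'E'
def feel(name,k=5):
    F=[]
    for i in range(k):
        im=bot.get_image("scene"); F.append(bot.get_obs()["wrist_force"])
    print("F",np.mean(F,0).round(2),"ee",bot.get_obs()["ee_pos"].round(4))
    cv2.imwrite(f"pics/{name}.png",cv2.resize(im[200:320,280:440,::-1],None,fx=5,fy=5,interpolation=cv2.INTER_CUBIC)); return im
E
python3 -c "
from h import *
im=feel('s6')
o=cv2.imread('pics/scene0.png')[:,:,::-1]
d=cv2.absdiff(im,o).max(2); print(d[225:245:2,336:372:3])
"
```

```text
F [-11.64  -1.31  22.25] ee [0.5951 0.0814 0.0633]
[[  2   2   3   3   3  16   5   6   4   4   2 104]
 [  2   3   3   1   1  19   3   3   3   3   5  15]
 [  3   3   2  25   3   2   3   3   4   3   4   6]
 [  4   2  13   6   3   3   4   3   3   3   3   4]
 [  1   3   3   4   4   3   4   5   3   2   3   4]
 [  3   3   4   5   8   2   4   4   3   4   4   3]
 [  4   2   3   4   2   2   4   3   3   3   3   3]
 [  3   3   4   2   3   1   3   2   3   2   3   3]
 [  2   3   2   3   4   2   3   2   2   3   5   6]
 [  3   3   3   3   3   5   5   5   5   3  13  20]]
```

step_arm:
  rows: [0,0,0,-0.003,0,0,0,0,0,0,-0.003,0,0,0]

```text
t: 6.45
ee_pos: [0.5953, 0.0814, 0.0639]
tool_rot: [-0.187, 3.135, -0.0]
wrist_force: [0.2, -0.3, -0.6]
gripper_width: -0.0003
```

View pics/s6.png

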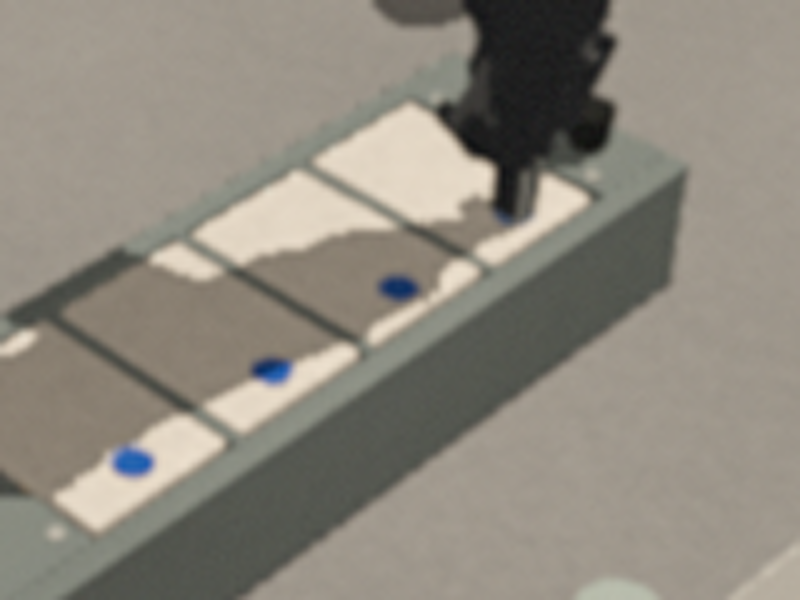

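Hatch a holds: it went rigid at ee z = 0.0634 with the tip on the dot, so the real tip is about 21 mm behind the TCP. I'll stop at far lower forces from here on, and go on to b.

step_arm:
  rows: [0,0,0,-0.02,0,0,0,0,0,-0.045,-0.02,0,0,0,0,0,-0.095,-0.02,0,0,0,0,0,-0.095,-0.02,0,0,0,0,0,-0.095,-0.006,0,0,0,0,0,-0.095,-0.001,0,0,0,0,0,-0.095,-0.001,0,0,0]

```text
t: 7.15
ee_pos: [0.6055, -0.0119, 0.0635]
tool_rot: [0.189, -3.134, 0.0]
wrist_force: [-1.4, -3.9, 4.9]
gripper_width: 0.0
```

```bash
python3 -c "
from h import *
feel('s7',2);go(*DOTS['b'],.0634)"
```

```text
F [-1.18 -1.51  3.91] ee [ 0.6055 -0.0118  0.0635]
shift [-0.0008 -0.0005  0.0001] ee [ 0.6055 -0.0118  0.0635] F [-1.8  -1.46  3.51]
turn [-0.    -0.001  0.003]
```

step_arm:
  rows: [0,0,0,0.0005,0,0,0,0,0,0,0.0005,0,0,0]

```text
t: 7.45
ee_pos: [0.6055, -0.0118, 0.0634]
tool_rot: [0.189, -3.135, -0.0]
wrist_force: [-2.5, -0.8, 4.9]
gripper_width: 0.0001
```

Hatch b holds: 5 N and no movement. Next is c.

step_arm:
  rows: [0,0,0,-0.022,0,0,0,0,0,-0.045,-0.022,0,0,0,0,0,-0.096,-0.022,0,0,0,0,0,-0.096,-0.022,0,0,0,0,0,-0.096,-0.006,0,0,0,0,0,-0.096,-0.003,0,0,0,0,0,-0.096,-0.002,0,0,0,0,0,-0.096,-0.002,0,0,0]

```text
t: 8.25
ee_pos: [0.6168, -0.1065, 0.0647]
tool_rot: [0.19, -3.134, -0.001]
wrist_force: [0.5, -0.5, 0.1]
gripper_width: -0.0
```

```bash
python3 -c "
from h import *
feel('s8',2);go(*DOTS['c'],.0634)"
```

```text
F [-0.01  0.3  -0.19] ee [ 0.6174 -0.107   0.0656]
shift [-0.0005 -0.0005  0.0022] ee [ 0.6174 -0.107   0.0656] F [ 0.19 -0.49 -0.9 ]
turn [ 0.    -0.001  0.003]
```

step_arm:
  rows: [0,0,0,0.0015,0,0,0,0,0,0,0.003,0,0,0,0,0,0,0.003,0,0,0]

```text
t: 8.65
ee_pos: [0.6178, -0.1079, 0.0635]
tool_rot: [-0.187, 3.135, 0.0]
wrist_force: [-1.2, 1.8, 4.4]
gripper_width: -0.0
```

Hatch c holds too: 4.4 N, rigid at 0.0635. Next is d.

step_arm:
  rows: [0,0,0,-0.022,0,0,0,0,0,-0.045,-0.022,0,0,0,0,0,-0.095,-0.022,0,0,0,0,0,-0.095,-0.022,0,0,0,0,0,-0.095,-0.006,0,0,0,0,0,-0.095,-0.003,0,0,0,0,0,-0.095,-0.002,0,0,0,0,0,-0.095,-0.002,0,0,0]

```text
t: 9.45
ee_pos: [0.6284, -0.2012, 0.0641]
tool_rot: [0.189, -3.135, -0.001]
wrist_force: [-0.7, -0.2, 0.4]
gripper_width: -0.0001
```

step_arm:
  rows: [0,0,0,0.002,0,0,0,0,0,0,0.003,0,0,0,0,0,0,0.003,0,0,0]

```text
t: 9.75
ee_pos: [0.6291, -0.2022, 0.0621]
tool_rot: [-0.188, 3.136, 0.0]
wrist_force: [-0.1, -0.4, 0.4]
gripper_width: -0.0003
```

```bash
python3 -c "
from h import *
feel('s9',2);go(*DOTS['d'],.0634)"
```

```text
F [-0.83  0.01  1.25] ee [ 0.629  -0.2025  0.0621]
shift [ 0.      0.0011 -0.0013] ee [ 0.629  -0.2025  0.0621] F [-1.3  -0.03  1.41]
turn [-0.     0.     0.001]
```

Hatch d gives: z went below the rigid level at only about 1.3 N. I'll push it down.

step_arm:
  rows: [0,0,0.001,0.003,0,0,0,0,0,0.001,0.006,0,0,0,0,0,0.001,0.009,0,0,0,0,0,0.001,0.012,0,0,0]

```text
t: 10.25
ee_pos: [0.6286, -0.2016, 0.0496]
tool_rot: [0.187, -3.136, -0.0]
wrist_force: [-0.9, -0.7, 2.3]
gripper_width: 0.0003
```

step_arm:
  rows: [0,0,0,0.003,0,0,0,0,0,0,0.006,0,0,0,0,0,0,0.009,0,0,0,0,0,0,0.012,0,0,0,0,0,0,0.014,0,0,0,0,0,0,0.014,0,0,0]

```text
t: 10.85
ee_pos: [0.6285, -0.2015, 0.0353]
tool_rot: [0.187, -3.135, -0.0]
wrist_force: [1.7, 0.2, -1.8]
gripper_width: -0.0001
```

```bash
python3 - <<'E'
from h import *
im=feel('s10',2);go(*DOTS['d'],.0634)
cv2.imwrite("pics/s10.png",cv2.resize(im[180:350,220:440,::-1],None,fx=3.5,fy=3.5,interpolation=cv2.INTER_CUBIC))
E
```

```text
F [-0.15 -0.2  -0.19] ee [ 0.6285 -0.2015  0.0356]
shift [-0.0003  0.     -0.0278] ee [ 0.6285 -0.2015  0.0356] F [-0.67 -0.19 -0.74]
turn [ 0.    -0.001  0.001]
```

View pics/s10.png

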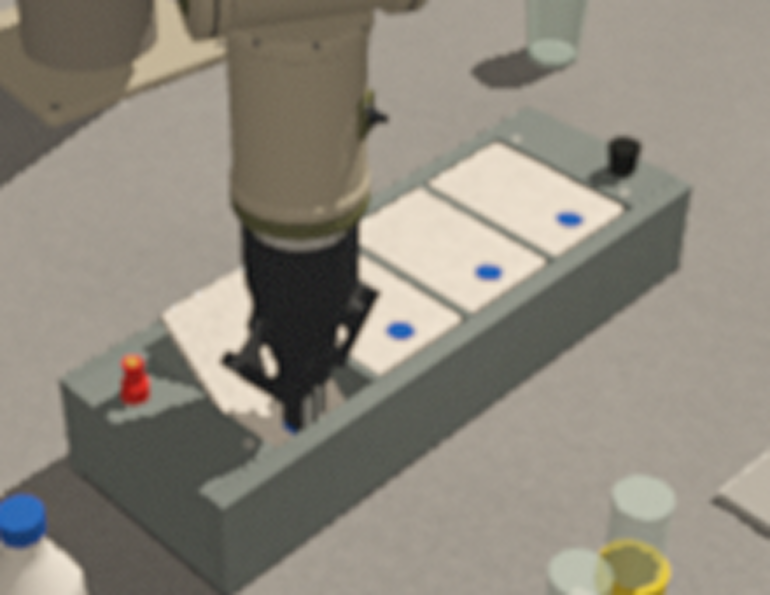

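The picture shows hatch d tilted with its near half raised at (230,300) and the tip on its dot at (295,425). The plug, stopper and other hatches are undisturbed. Now I'll lift out and go over to the near side.

step_arm:
  rows: [0,0,0,-0.05,0,0,0,0,0,0,-0.1,0,0,0,0,0,0,-0.12,0,0,0,0,0.05,0,-0.12,0,0,0,0,0.1,0,-0.12,0,0,0,0,0.14,0,-0.12,0,0,0,0,0.14,0,-0.12,0,0,0]

```text
t: 11.65
ee_pos: [0.4848, -0.218, 0.1543]
tool_rot: [0.184, -3.132, -0.002]
wrist_force: [0.4, 0.0, 1.1]
gripper_width: 0.0001
```

step_arm:
  rows: [0,0,0,0.04,0,0,0,0,0,0,0.07,0,0,0,0,0,0,0.07,0,0,0,0,0,0,0.07,0,0,0]

```text
t: 12.05
ee_pos: [0.4898, -0.218, 0.0862]
tool_rot: [0.187, -3.135, -0.001]
wrist_force: [-0.3, -0.2, 0.6]
gripper_width: 0.0
```

```bash
python3 - <<'E'
from h import *
im=feel('x',2)
def P(xr,z): 
    d=np.array(DOTS['d'])+(xr-.045)*np.array([np.cos(.118),np.sin(.118)]); return (*d,z)
go(*P(-.0633,.084))
cv2.imwrite("pics/s11.png",cv2.resize(im[180:350,220:440,::-1],None,fx=3.5,fy=3.5,interpolation=cv2.INTER_CUBIC))
E
```

```text
F [ 0.21 -0.27 -0.24] ee [ 0.4913 -0.2189  0.0881]
shift [-0.0303  0.0011  0.0042] ee [ 0.4913 -0.2189  0.0881] F [ 0.21 -1.14 -0.04]
turn [-0.002  0.002  0.001]
```

View pics/s11.png

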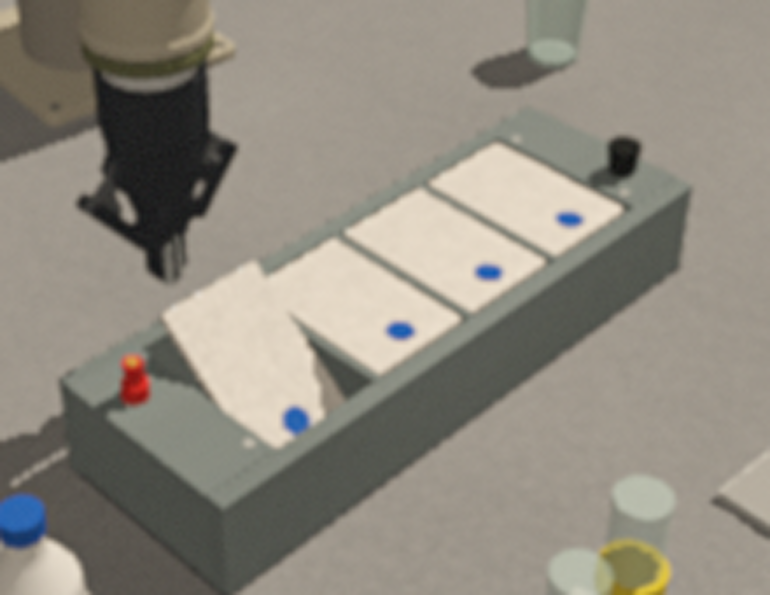

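Hatch d stays tilted, with its dot at crop (295,420). The tip is on the near side at (165,275), clear of the plug. I'll estimate the angle from the dot's pixel position.

```bash
cat >>h.py <<'E'
C,S=np.cos(.118),np.sin(.118)
PIV=np.array([.6288-.045*C,-.2014-.045*S,.081])
def hp(th,u,w=.004): # point on hatch d: u along far dir, w above mid-plane
    x=u*np.cos(th)+w*np.sin(th); z=-u*np.sin(th)+w*np.cos(th)
    return PIV+[x*C,x*S,z]
def angle():
    im=bot.get_image("scene"); B=blobs(im,(270,270,325,325),amin=4); print("blobs",np.round(B,1).tolist())
    ths=np.arange(0,1.4,.01); 
    for b in B:
        e=[np.linalg.norm(proj("scene",hp(t,.045))-b) for t in ths]; print("th",ths[np.argmin(e)],min(e))
E
python3 - <<'E'
from h import *
angle()
E
```

```text
blobs [[304.4, 299.7]]
th 0.68 0.09010664181088807
```

step_arm:
  rows: [0,-0.015,0.001,0.004,0,0,0,0,-0.027,0.001,0.004,0,0,0,0,-0.03,0.001,0.003,0,0,0,0,-0.032,0.001,0.0015,0,0,0,0,-0.0345,0.001,-0.001,0,0,0,0,-0.037,0.001,-0.003,0,0,0,0,-0.037,0.001,-0.003,0,0,0]

```text
t: 12.9
ee_pos: [0.526, -0.2134, 0.0903]
tool_rot: [0.187, -3.135, 0.001]
wrist_force: [-7.2, -0.6, 5.6]
gripper_width: 0.0003
```

```bash
python3 - <<'E'
from h import *
angle(); o=bot.get_obs(); d=o["ee_pos"]-PIV; print("xrel",d[0]*C+d[1]*S,"z",o["ee_pos"][2],o["wrist_force"])
E
```

```text
blobs [[303.2, 300.7]]
th 0.84 0.25741261498051077
xrel -0.058546255583434265 z 0.09014566460691656 [-6.00406617 -0.01573479  4.56276446]
```

step_arm:
  rows: [0,-0.0024,0,-0.003,0,0,0,0,-0.005,0,-0.006,0,0,0,0,-0.0075,0,-0.008,0,0,0,0,-0.01,0,-0.0095,0,0,0,0,-0.013,0,-0.011,0,0,0,0,-0.016,0,-0.0125,0,0,0,0,-0.019,0,-0.014,0,0,0,0,-0.0215,0,-0.015,0,0,0]

```text
t: 13.75
ee_pos: [0.5481, -0.2102, 0.104]
tool_rot: [-0.187, 3.136, 0.0]
wrist_force: [-2.2, -0.4, 1.6]
gripper_width: 0.0002
```

```bash
python3 - <<'E'
from h import *
angle(); o=bot.get_obs(); d=o["ee_pos"]-PIV; print("xrel",d[0]*C+d[1]*S,"z",o["ee_pos"][2],o["wrist_force"])
E
```

```text
blobs [[299.0, 301.0]]
th 1.23 0.34643242212242487
xrel -0.035826328363663576 z 0.1041884530588623 [-0.79471092  0.8891079   1.07674365]
```

step_arm:
  rows: [0,-0.002,0,-0.001,0,0,0,0,-0.004,0,-0.002,0,0,0,0,-0.006,0,-0.0025,0,0,0,0,-0.008,0,-0.003,0,0,0,0,-0.008,0,-0.003,0,0,0]

```text
t: 14.3
ee_pos: [0.5545, -0.2093, 0.1064]
tool_rot: [0.187, -3.133, -0.001]
wrist_force: [-5.8, -0.2, 1.0]
gripper_width: 0.0
```

```bash
python3 - <<'E'
from h import *
angle(); o=bot.get_obs(); d=o["ee_pos"]-PIV; print("xrel",d[0]*C+d[1]*S,"z",o["ee_pos"][2],o["wrist_force"])
E
```

```text
blobs [[297.7, 300.4]]
th 1.35 0.16967228813936897
xrel -0.029682769753807618 z 0.1064033830759904 [-5.87798565 -1.37539328  2.31972016]
```

step_arm:
  rows: [0,-0.001,0,0,0,0,0,0,-0.002,0,0,0,0,0,0,-0.002,0,0,0,0,0]

```text
t: 14.65
ee_pos: [0.5548, -0.2093, 0.1063]
tool_rot: [0.186, -3.13, -0.001]
wrist_force: [-15.4, -0.3, 6.8]
gripper_width: -0.0003
```

Force went from 6 to 15 N with 0.3 mm of movement, so the hatch is on its stop. I'll back off and retreat.

step_arm:
  rows: [0,0.005,0,0,0,0,0,0,0.03,0,0,0,0,0,0,0.07,0,0,0,0,0,0,0.1,0,-0.04,0,0,0,0,0.12,0,-0.08,0,0,0,0,0.14,0,-0.12,0,0,0,0,0.14,0,-0.12,0,0,0,0,0.14,0,-0.12,0,0,0]

```text
t: 15.45
ee_pos: [0.4195, -0.2265, 0.2288]
tool_rot: [-0.186, 3.132, -0.004]
wrist_force: [-0.7, -0.4, -1.1]
gripper_width: 0.0001
```

```bash
python3 - <<'E'
from h import *
im=feel('x',2); angle()
print([b.round(1).tolist() for b in blobs(im,(320,225,400,285))])
cv2.imwrite("pics/s12.png",cv2.resize(im[150:400,150:450,::-1],None,fx=2.6,fy=2.4,interpolation=cv2.INTER_CUBIC))
E
```

```text
F [-0.29  0.18 -0.28] ee [ 0.4186 -0.2254  0.226 ]
blobs [[297.8, 300.3]]
th 1.34 0.06508118506098308
[[382.4, 242.1], [359.4, 257.2], [334.0, 274.0]]
```

View pics/s12.png

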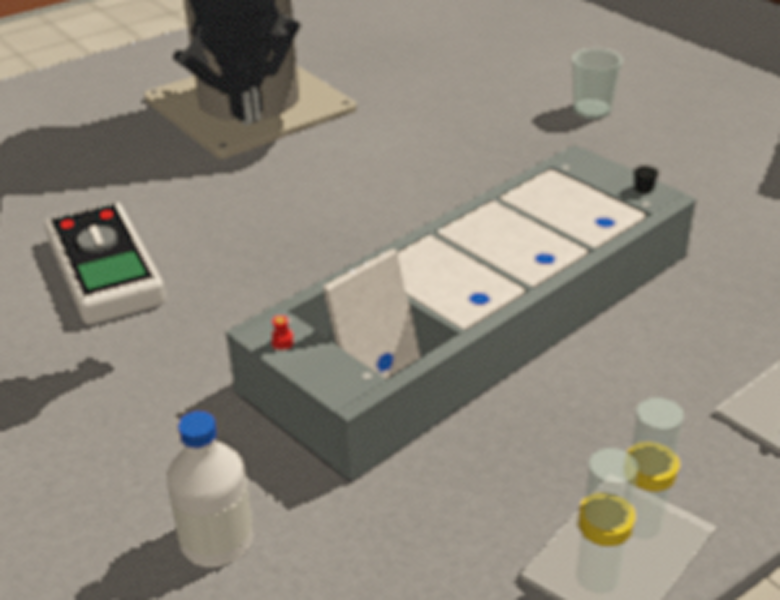

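Hatch d stands almost upright at (370,310), about 1.34 rad. The others are flush, the bystanders are in place and the gripper is clear.

```bash
python3 -c "
from bench import bot
print(bot.hand_in())"
```

```text
the job is handed in; nothing more can be done
None
```

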